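# Check an instrument frame corner with an assembly square

### The job

Pick up the blue assembly square (its black post is the grip) and bring it flat into the inside corner of the aluminium frame until its two outer faces sit flush against both rails, then press it gently against both at once, about 5 to 10 N on each, for a good second: never hard on either rail. Then lay it back flat in the middle of the cork mat and let go, leaving the rest of the bench alone.

Things in the scene. Friction and masses are not known exactly. Their poses are not given: they have to be found in the camera images.
- square: Blue L-shaped square, loose, about 0.3 kg, flat on the mat. Origin: under the axis of its black grip post; z up. Post 28x28 mm (sides along x, y), top at z = 52. Outer measuring faces, 16 mm high: plane x = +48 (y from -64 to +40) and plane y = +48 (x from -64 to +40). The arms behind them are 20 wide, 16 high; a web 8 high joins them to the post, bare above z = 8.
- square_heel (a point): The (relieved, empty) outer corner where the two measuring faces would meet: x = +48, y = +48, z = 0 mm in the square's frame.
- square_mid (a point): Middle of the square's 112x112 mm outline at its underside: x = -8, y = -8, z = 0 mm in the square's frame; same axes as the square.
- frame: Corner of two smooth aluminium rails 30 mm high, rigidly fixed; cap on the corner, top at 37. Origin: nominal inside corner on the worktop, z up; inside: x < 0, y < 0, bare worktop. Back rail: face parallel to plane x = 0, y from -6 to -150. Side rail: face parallel to plane y = 0, x to -150. Each was clamped up to 4 mm before or behind its plane, which this pose does not show: feel for it.
- x_arm: The arm of the square that carries its x = +48 mm face (fixed to the square, same origin and axes). It belongs against the back rail.
- y_arm: The arm of the square that carries its y = +48 mm face (fixed to the square, same origin and axes). It belongs against the side rail.
- mat: Cork mat 170x170x4 mm, fixed to the worktop; origin under its centre, so its top is 4 mm above the origin.
- mouse: Bystander: cream computer mouse, 107x60x39, origin under its centre (mm).
- vial: Bystander: small glass vial with a white cap, 22 across, 52 high, origin under its centre (mm).
- slide_carton: Bystander: blue carton, 67x112x55, origin under its centre (mm).
- dish: Bystander: clear round dish, 59 across, 14 high, origin under its centre (mm).
- wood_case: Bystander: small brown wooden case, 73x84x46, origin under its centre (mm).
- pen: Bystander: white and red marker pen lying flat, 135 long, origin under its centre (mm).

How it is judged (in metres and radians):
On the way, in this order (a step that is already met when the one before it is completed fails the run):
1. the square is lifted off the mat (z of square in the frame of mat above 0.02 m), for 0.1 s.
2. the square lies flush in the corner and presses on both rails at once, 4 to 12 N on each, held for 0.8 s (contact force between x_arm and frame between 4 and 12 N and contact force between y_arm and frame between 4 and 12 N and angle between the x axis of square and the x axis of frame, either way round below 0.02 rad and angle between square's own z axis and vertical below 0.05 rad), for 0.8 s.
At the end, for the whole second after the job is handed in: The square lies flat (within 0.04 rad) and still on the cork mat, the middle of its outline within 25 mm of the mat's centre, underside on the mat (1 to 7 mm above the mat's origin), released (horizontal distance between square_mid and mat below 0.025 m and z of square in the frame of mat between 0.001 and 0.007 m and angle between square's own z axis and vertical below 0.04 rad and linear speed of square below 0.01 m/s and contact force between square and the fingers below 0.1 N); the robot touches nothing.
It fails at once if the square presses on the back rail with more than 18 N (contact force between x_arm and frame above 18 N).
It fails at once if the square presses on the side rail with more than 18 N (contact force between y_arm and frame above 18 N).
It fails at once if a bystander is moved by more than 15 mm (distance of any of mouse, vial, slide_carton, dish, wood_case, pen from where it was at the start of the episode above 0.015 m).
It also fails if it takes over 72 s, if anything falls off the work surface, if the arm or the gripper's body presses on something with over 40 N, if the wrist force passes 120 N, or if a joint passes its speed limit or range.

### The arm

A 6-joint arm with a two-finger parallel gripper is mounted at the origin on a cart in front of the work surface, level with it; the furniture and walls round the work are solid. World frame = base frame: x ahead of the robot, y to its left, z up, the work surface at z = 0. Lengths are in m, angles in degrees, forces in N, time in s.
With the tool pointing down it reaches from about 0.375 to 0.9 m from the base axis. Payload 3.1 kg.
Tool frame: the origin (TCP) lies on the centre line of the jaws, within the pads' length; the fingertips stand 17 mm ahead of it and the grasp point (between the pads) lies 2 mm behind it; z points along the fingers, y is the line along which they close (so a half turn about z gives the same grasp; the last joint's range is limited). The gripper opens to 87 mm and grips with 3 to 60 N. Pads are 19 mm wide; open, the fingers measure 117 mm over their backs; the gripper's body (75 mm by 190 mm) begins 51 mm behind the grasp point.
Start: joints at [-82.191, 30.224, 82.088, -0, 67.689, -10.227], TCP at [0.194, -0.594, 0.24] pointing down, gripper open.
Joint ranges: [-176.69, 176.69], [-43.24, 126.21], [12.49, 139.97], [-82, 262], [0, 151.66], [-163.58, 163.58]. Speed limits (degrees/s): [159.86, 159.86, 180, 180, 180, 180].

### API

Orientations are given as a 3x3 rotation matrix whose columns are the frame's x, y, z axes.
In Python, from rig import bot, imaging, finder gives the robot as it stands. The module is installed in compiled form; this text tells all that it offers.
- The arm moves only by the tool play_rows, never from a script. Its argument "motion" is a list that holds one entry, the list of rows, each a list of 6 numbers: the shift along the tool's x, y, z in m, then the turn, a rotation vector about the tool's x, y, z in degrees. In form: [[[dx, dy, dz, wx, wy, wz], ...]]. A call has 1 to 8 rows; each row is the pose to reach, as a shift and turn from the pose commanded when the call began, along the tool's axes at that moment; what a row does not reach only later rows make up. A row lasts 1/12 s, in which the tool goes at most 41.7 mm and 7.16 degrees, less where a joint would pass 70% of its speed; a pose out of reach is approached as far as the arm can. A call with a gripper value outside its range is refused whole. "fingers" is the finger opening in m, from 0 to 0.087, set as the call begins (left out, the last holds). The fingers move at their own pace and stop on an object; the grip force is fixed at half the most. Time passes only in rows, so rows that repeat a pose let the fingers close. It gives the time, the measured TCP pose, the force, the opening and the grip force at its end, in the units of the state.
- bot.read_state(): the state, without advancing time (a new reading comes with each control period).
- imaging.capture(name): name is "scene" or "side" or "wrist"; returns a dict with "frame" (480x640x3 uint8, red, green, blue), "camera_matrix" (3x3 intrinsics, pixels), "R" (3x3) and "t" (3): a world point X has camera coordinates R X + t. Camera axes: x right, y down, z forward; pixel columns grow to the right and rows downward; lengths in m; the calibration is good to about 2 mm. A picture is of the moment at which its call begins. There is no depth.
- bot.hand_in(): hands the job in; it is judged then, once.
Trained networks look in the newest picture that a camera, given by its name, has taken for a name from the list of things; names that differ only in an ending like _2 or _b are one class to them, and where a whole thing is asked for, a point or a joint stands for the part that bears it (a point fixed in the world has none). Each returns a list of dicts, best first, with "confidence" (0 to 1); they miss things now and then, are a little off and sometimes report something else, mostly with a low value. They report only what shows in the picture. A call takes as long as a camera call.
- finder.recognise(camera, name): "at" ([x, y, z] in m, in world coordinates, good to about 4 mm: the middle of the surface that is visible of it).
- finder.outline_of(camera, name): "pixels" (480x640 bool, what is visible of it).
The state is a dict: "time_s": time; "joint_positions": joint angles; "qvel": joint speeds; "tau": joint torques, N m; "position": TCP position; "tcp_rot": TCP orientation; "force": force on the tool from outside, world axes, zero at the start; "moment": the same for the moment, N m; "opening": opening from 0.0 (shut) to 1.0 (fully open); "grasp_force": force on a finger pad.
Only numpy, scipy, OpenCV 4.12 (cv2) and the standard library are available. Lean on these libraries where they do the work, as an engineer would, in place of code of your own. Each camera call takes 0.05 s, during which the arm holds its last target. There are 200 camera calls.

## Working session

There is one attempt and no reset: what is moved stays moved. The work goes in short steps, Python scripts to look and compute and a tool call to move; the robot and the scene stay as the last step left them, time stands still between calls to the robot, and variables do not carry over. Pictures are saved under pics/ and viewed, at most 10 in all, crops included, and the job is handed in when it is done.

Besides the shell and the picture viewer there is one more tool, called after "Request:" by a JSON object that holds its "op" and its "data", one argument or row to a line. play_rows: Moves the arm, as the interface text tells. Its arguments: {"type":"object","properties":{"motion":{"type":"array"},"fingers":{"type":"number"}},"required":["motion"]}

```bash
mkdir -p pics; cat > h.py <<'E'
import numpy as np, cv2
from rig import bot, imaging, finder
def shot(n,f):
    c=imaging.capture(n); cv2.imwrite(f'pics/{f}.png',cv2.cvtColor(c['frame'],cv2.COLOR_RGB2BGR)); return c
def proj(c,X):
    p=(c['R']@np.atleast_2d(X).T).T+c['t']; q=(c['camera_matrix']@p.T).T; return q[:,:2]/q[:,2:]
def onplane(c,uv,z):
    uv=np.atleast_2d(uv); d=(c['R'].T@np.linalg.inv(c['camera_matrix'])@np.c_[uv,np.ones(len(uv))].T).T
    o=-c['R'].T@c['t']; return o+d*((z-o[2])/d[:,2])[:,None]
E
python3 - <<'E'
from h import *
np.set_printoptions(precision=4,suppress=True)
a=shot('scene','scene0');b=shot('side','side0');
s=bot.read_state(); print(s['position'],s['tcp_rot'],s['force'],s['opening'],s['time_s'])
for cam in ('scene','side'):
  for n in ('square','frame','mat','mouse','vial','slide_carton','dish','wood_case','pen'):
    r=finder.recognise(cam,n); print(cam,n,[(np.round(x['at'],3),round(x['confidence'],2)) for x in r[:2]])
im=[cv2.imread(f'pics/{x}0.png') for x in('scene','side')]
for c in (a,b): print(-c['R'].T@c['t'])
E
```

```text
[ 0.1935 -0.5936  0.2387] [[ 0.9509  0.3096 -0.0003]
 [ 0.3096 -0.9509  0.002 ]
 [ 0.0004 -0.0019 -1.    ]] [ 0.5103 -0.8642  0.437 ] 1.0028231798261216 0.1
scene square [(array([0.446, 0.208, 0.019]), 0.56)]
scene frame [(array([ 0.565, -0.109,  0.029]), 0.94), (array([0.431, 0.171, 0.005]), 0.39)]
scene mat [(array([0.433, 0.173, 0.006]), 0.71)]
scene mouse [(array([ 0.56 , -0.11 ,  0.028]), 0.38)]
scene vial [(array([0.406, 0.442, 0.038]), 0.45)]
scene slide_carton [(array([0.403, 0.532, 0.052]), 0.77)]
scene dish [(array([0.43 , 0.169, 0.004]), 0.6), (array([ 0.416, -0.43 ,  0.013]), 0.46)]
scene wood_case []
scene pen [(array([ 0.345, -0.315,  0.012]), 0.55)]
side square [(array([0.466, 0.186, 0.025]), 0.59)]
side frame [(array([ 0.564, -0.119,  0.03 ]), 0.97), (array([0.462, 0.188, 0.016]), 0.65)]
side mat [(array([0.452, 0.152, 0.003]), 0.7)]
side mouse [(array([ 0.667, -0.019,  0.03 ]), 0.58), (array([ 0.542, -0.432,  0.046]), 0.31)]
side vial [(array([0.414, 0.435, 0.034]), 0.49)]
side slide_carton [(array([0.428, 0.501, 0.059]), 0.73), (array([ 0.388, -0.333,  0.015]), 0.49)]
side dish [(array([ 0.444, -0.429,  0.016]), 0.78), (array([0.465, 0.191, 0.02 ]), 0.18)]
side wood_case [(array([ 0.547, -0.434,  0.046]), 0.69)]
side pen [(array([ 0.389, -0.333,  0.017]), 0.59)]
[-0.2731  0.581   1.0337]
[ 0.9551 -0.8799  1.1428]
```

View pics/scene0.png

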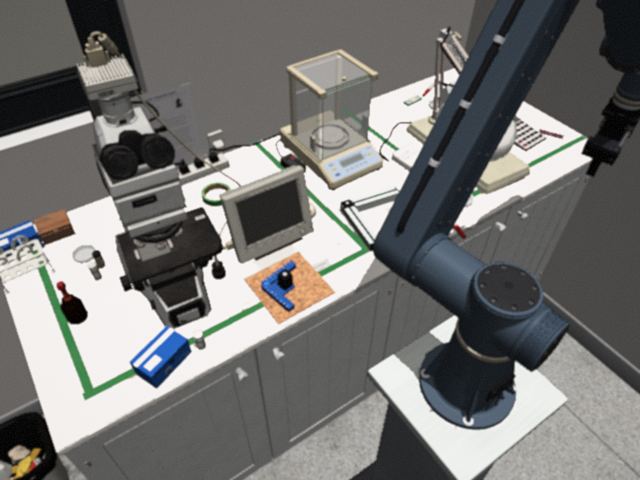

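View pics/side0.png

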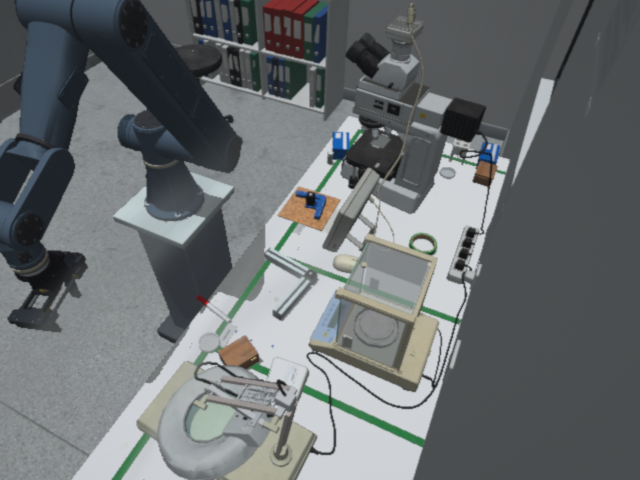

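The scene picture shows the mat at about (290,287) with the L on it and its post at (285,275), with a monitor just behind. The frame is at about (370,215), partly behind the arm. In the side picture the frame's rails meet at (312,275) and the mat is at (310,207). I'll zoom in with a world grid drawn over.

```bash
python3 - <<'E'
from h import *
a=imaging.capture('scene');b=imaging.capture('side')
def crop(c,X,k,r):
    im=cv2.cvtColor(c['frame'],cv2.COLOR_RGB2BGR)
    u=proj(c,X)[0].astype(int); w,h=400//k//2,300//k//2
    x0,y0=u[0]-w,u[1]-h
    o=cv2.resize(im[y0:y0+2*h,x0:x0+2*w],(400,300),interpolation=cv2.INTER_CUBIC)
    for dx in (-.1,0,.1):
        for dy in (-.1,0,.1):
            p=(proj(c,np.array(X)+[dx,dy,0])[0]-[x0,y0])*(400/(2*w))
            cv2.circle(o,tuple(int(v) for v in p),2,(0,255,255) if (dx,dy)!=(0,0) else (255,0,255),-1)
            if (dx,dy) in((.1,0),(0,.1)): cv2.putText(o,'x' if dx else 'y',tuple(int(v)+4 for v in p),0,.5,(0,0,255),1)
    print(x0,y0,400/(2*w)); return o
M=[.44,.17,0];F=[.56,-.11,0]
cv2.imwrite('pics/z1.png',np.vstack([np.hstack([crop(a,M,4,0),crop(b,M,4,0)]),np.hstack([crop(a,F,4,0),crop(b,F,4,0)])]))
E
```

```text
244 250 4.0
255 171 4.0
304 180 4.0
250 239 4.0
```

View pics/z1.png

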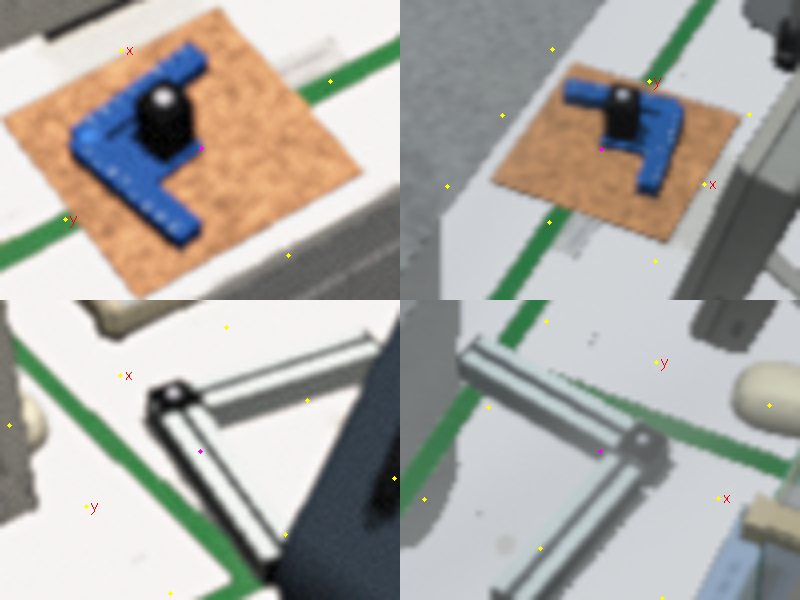

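The scene crop (top left) shows the heel at about (75,135), with arms ending at (200,55) and (185,240). The side crop (bottom right) shows the frame's cap at about (640,440), with rails running toward -x/+y and -x/-y. Next I'll fit the square's pose and look up the wrist camera and the obstacles.

```bash
cat >> h.py <<'E'
from scipy.optimize import minimize
def box(x0,x1,y0,y1,z0,z1): return np.array([[x,y,z] for x in(x0,x1) for y in(y0,y1) for z in(z0,z1)])/1000
SQB=[box(28,48,-64,40,0,16),box(-64,40,28,48,0,16),box(-14,40,-14,40,0,8),box(28,43,28,43,0,16)]
POST=[box(-14,14,-14,14,0,52)]
def place(B,x,y,a,z): 
    c,s=np.cos(a),np.sin(a); return B@np.array([[c,-s,0],[s,c,0],[0,0,1]]).T+[x,y,z]
def fill(c,boxes,pose,S):
    m=np.zeros((480*S,640*S),np.uint8)
    for B in boxes:
        p=(proj(c,place(B,*pose))+.5)*S-.5; cv2.fillConvexPoly(m,cv2.convexHull(np.round(p*16).astype(np.int32)),1,shift=4)
    return m>0
def blue(c):
    f=c['frame'].astype(int); return (f[...,2]-f[...,0]>40)
def fitsq(cams,x0,z=.004,S=2):
    def cost(p):
        t=0
        for c,m in cams:
            r=fill(c,SQB,(*p,z),S)&~fill(c,POST,(*p,z),S); t+=1-(r&m).sum()/(r|m).sum()
        return t
    best=None
    for da in(-.3,0,.3):
        r=minimize(cost,np.array(x0)+[0,0,da],method='Nelder-Mead',options=dict(initial_simplex=np.array(x0)+[0,0,da]+np.array([[0,0,0],[.01,0,0],[0,.01,0],[0,0,.15]]),xatol=1e-5,fatol=1e-5))
        if best is None or r.fun<best.fun: best=r
    return best
def bluemask(c,X,S=2,w=60):
    m=blue(c); u=proj(c,X)[0]; k=np.zeros_like(m); k[max(0,int(u[1])-w):int(u[1])+w,max(0,int(u[0])-w):int(u[0])+w]=1
    return cv2.resize((m&k).astype(np.uint8),None,fx=S,fy=S,interpolation=cv2.INTER_LINEAR)>0
E
python3 - <<'E'
from h import *
np.set_printoptions(precision=4,suppress=True)
a=imaging.capture('scene');b=imaging.capture('side');w=imaging.capture('wrist')
X=[.45,.18,0]
for cams in ([(a,bluemask(a,X))],[(b,bluemask(b,X,w=45))],[(a,bluemask(a,X)),(b,bluemask(b,X,w=45))]):
    r=fitsq(cams,[.455,.19,.7]); print(r.x,np.degrees(r.x[2]),r.fun)
s=bot.read_state();R=np.array(s['tcp_rot'])
print('wristcam in tool',R.T@(-w['R'].T@w['t']-s['position']),'axes\n',R.T@w['R'].T,w['camera_matrix'][0])
print('mat scene',onplane(a,np.array([[3,118],[218,8],[362,172],[140,298]])/4+[244,250],.004))
print('mat side',onplane(b,np.array([[575-400,65],[742-400,118],[668-400,241],[491-400,181]])/4+[255,171],.004))
print('cap side',onplane(b,np.array([[240,140]])/4+[250,239],.037),'cap scene',onplane(a,np.array([[173,95]])/4+[304,180],.037))
print('rail ends side z30',onplane(b,np.array([[70,45],[100,300]])/4+[250,239],.03))
print('lamp',onplane(b,[[200,410],[140,400],[240,470]],.05))
print('monitor low edge scene',onplane(a,[[243,258],[312,228]],.0),'side',onplane(b,[[325,245],[383,170]],.0))
E
```

```text
[0.4501 0.1862 0.1852] 10.612288896699367 0.2589136954348551
[0.4474 0.1898 0.2334] 13.373412434046386 0.3077501881113619
[0.4486 0.1868 0.2089] 11.970714370686677 0.5882850633130036
wristcam in tool [ 0.0659  0.0002 -0.145 ] axes
 [[-0.0009 -0.97   -0.2432]
 [ 1.     -0.0009 -0.0002]
 [-0.0001 -0.2432  0.97  ]] [350.2213   0.     324.7508]
mat scene [[0.5299 0.2646 0.004 ]
 [0.5338 0.0979 0.004 ]
 [0.3648 0.0976 0.004 ]
 [0.3614 0.2629 0.004 ]]
mat side [[0.3707 0.2558 0.004 ]
 [0.5375 0.2587 0.004 ]
 [0.541  0.0922 0.004 ]
 [0.373  0.0887 0.004 ]]
cap side [[ 0.5943 -0.112   0.037 ]] cap scene [[ 0.5886 -0.1044  0.037 ]]
rail ends side z30 [[ 0.4296 -0.0814  0.03  ]
 [ 0.565  -0.279   0.03  ]]
lamp [[ 0.5403 -0.6038  0.05  ]
 [ 0.3959 -0.6472  0.05  ]
 [ 0.6957 -0.6752  0.05  ]]
monitor low edge scene [[0.6016 0.2317 0.    ]
 [0.5936 0.0144 0.    ]] side [[0.5744 0.0438 0.    ]
 [0.6159 0.4932 0.    ]]
```

Request:
{"op": "play_rows", "data": {
  "motion": [
    [[0,0,-0.035,0,0,0],[0.03,-0.02,-0.065,0,0,4],[0.06,-0.045,-0.07,0,0,8],[0.09,-0.07,-0.07,0,0,12],[0.12,-0.095,-0.07,0,0,16],[0.15,-0.12,-0.07,0,0,20],[0.18,-0.145,-0.07,0,0,24],[0.21,-0.17,-0.07,0,0,28]]
  ]
}}

```text
time_s: 1.92
position: [0.3412, -0.3659, 0.3098]
tcp_rot: [[0.984, -0.177, 0.0], [-0.177, -0.984, -0.0], [0.001, 0.0, -1.0]]
force: [1.0, -0.4, 0.9]
opening: 1.001
grasp_force: 0.0
```

Request:
{"op": "play_rows", "data": {
  "motion": [
    [[0.017,-0.036,0.01,0,0,0],[0.034,-0.072,0.02,0,0,0],[0.051,-0.108,0.03,0,0,0],[0.068,-0.144,0.04,0,0,0],[0.085,-0.18,0.05,0,0,0],[0.102,-0.218,0.059,0,0,0],[0.102,-0.218,0.059,0,0,0],[0.102,-0.218,0.059,0,0,0]]
  ]
}}

```text
time_s: 2.58
position: [0.4793, -0.1683, 0.2501]
tcp_rot: [[0.986, -0.168, -0.001], [-0.168, -0.986, 0.001], [-0.001, -0.0, -1.0]]
force: [0.9, 0.1, 0.9]
opening: 0.996
grasp_force: 0.0
```

```bash
python3 - <<'E'
from h import *
w=shot('wrist','w1'); s=bot.read_state(); print(s['position'],s['tcp_rot'],s['force'],s['time_s'])
np.savez('w1',**w)
E
```

```text
[ 0.47897874 -0.16987683  0.25047428] [[ 9.85369782e-01 -1.70429276e-01 -5.04111501e-04]
 [-1.70429474e-01 -9.85369804e-01 -3.78452528e-04]
 [-4.32236861e-04  4.58831143e-04 -9.99999801e-01]] [0.70623415 0.04817845 0.62230273] 2.6333
```

View pics/w1.png

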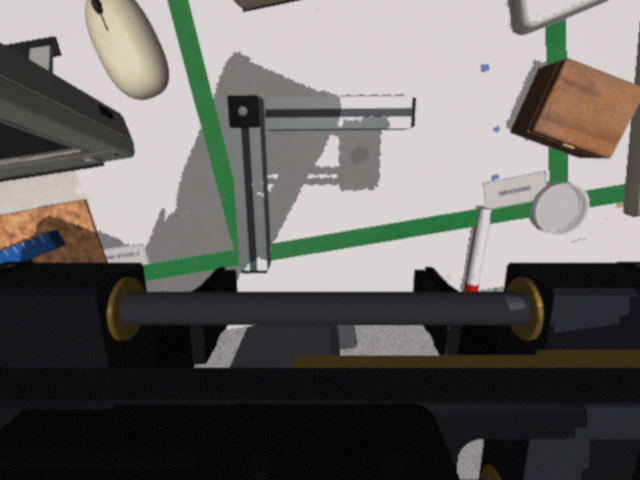

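The wrist picture shows the corner clearly: cap at (245,110), back rail running right along rows 97–130 to column 415, and side rail running down columns 240–270 to row 270. I'll crop it for edge measurement.

```bash
python3 - <<'E'
from h import *
im=cv2.imread('pics/w1.png')[85:285,220:430]
o=cv2.resize(im,None,fx=3,fy=3,interpolation=cv2.INTER_CUBIC)[:600]
cv2.imwrite('pics/w1z.png',o)
g=cv2.cvtColor(cv2.imread('pics/w1.png'),cv2.COLOR_BGR2GRAY)
for c in (300,360,395): print('col',c,g[92:136,c])
for r in (150,200,245): print('row',r,g[r,228:276])
E
```

```text
col 300 [121 120 119 120 125 128 130 132 131 130 130 131 130 130 130 127 105  75
  51  46  46  47  45  44  64 103 123 127 130 128 128 128 127 129 127 126
 111  89  92 111 120 120 120 121]
col 360 [214 205 169 148 183 207 213 214 215 214 214 211 212 214 214 202 157 105
  91  87  85  86  86  98 141 184 202 201 191 165 133 128 128 126 127 121
 100  84 104 120 123 123 123 123]
col 395 [213 207 186 169 189 207 212 213 213 213 213 214 214 214 210 188 142 100
  86  85  84  84  85 106 157 196 210 213 214 213 214 214 213 215 213 202
 162 144 183 209 214 213 213 214]
row 150 [118 118 120 118 122 120 120 123 120 120 120 122 120 114  88  57  45  41
  42  44  45  59  90 113 119 121 122 121 123 124 122 121 112  87  57  49
  54  69 102 117 119 120 120 120 120 120 119 120]
row 200 [ 92  90  88  87  90  89  94 109 118 118 118 117 119 120 119 118 113  92
  64  46  44  43  42  44  58  92 111 117 118 120 117 118 119 119 114  97
  69  53  50  63  91 112 121 120 120 121 121 119]
row 245 [119 118 120 119 109  97  94  95  93  99 107 110 112 113 112 111 112 113
 112 104  82  54  43  42  40  42  48  65  97 109 113 111 111 113 113 111
 114 105  79  56  51  58  77  85  88  90  89  90]
```

View pics/w1z.png

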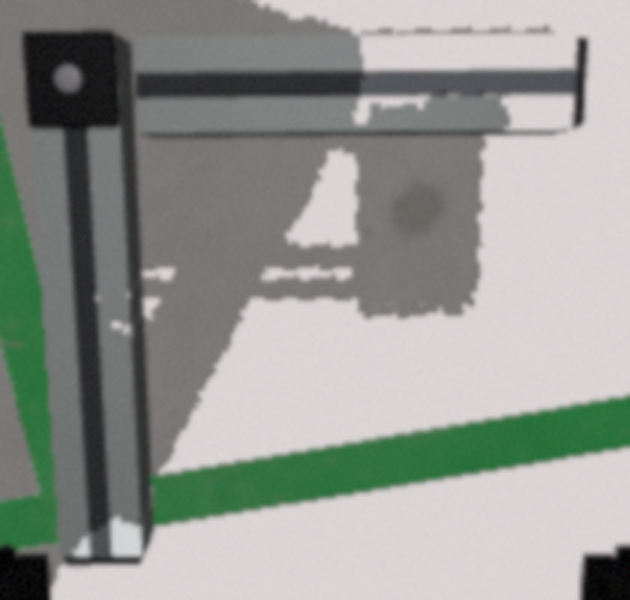

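```bash
python3 - <<'E'
from h import *
w=dict(np.load('w1.npz')); g=cv2.cvtColor(w['frame'],cv2.COLOR_RGB2GRAY).astype(float)
def cross(v,up):  # subpixel steepest edge
    d=np.diff(v)*(1 if up else -1); i=d[1:-1].argmax()+1
    a,b,c=d[i-1:i+2]; return i+.5+.5*(a-c)/(a-2*b+c)
def line(pts,z):
    P=onplane(w,pts,z)[:,:2]; 
    for _ in range(3):
        m=P.mean(0); v=np.linalg.svd(P-m)[2][0]; n=np.array([-v[1],v[0]]); e=(P-m)@n; P=P[abs(e)<max(2*e.std(),2e-4)]
    if v[0]<0: v=-v
    return m,np.degrees(np.arctan2(v[1],v[0])),e.std()*1000,len(P)
cs=range(275,405); rs=range(140,255)
L={'b_slot_o':line([(c,cross(g[103:112,c],0)+103) for c in cs],.03),'b_slot_i':line([(c,cross(g[112:120,c],1)+112) for c in cs],.03),
'b_inner_top':line([(c,cross(g[124:131,c],0)+124) for c in cs],.03),'b_inner_bot':line([(c,cross(g[128:134,c],1)+128) for c in cs],0.)}
def rr(z,lo,hi,up,slope): 
    out=[]
    for r in rs:
        o=int(round((r-150)*slope)); out.append((cross(g[r,lo+o:hi+o],up)+lo+o,r))
    return line(out,z)
k=6/95
L['s_slot_o']=rr(.03,238,246,0,k);L['s_slot_i']=rr(.03,246,254,1,k);L['s_inner_top']=rr(.03,257,264,0,k);L['s_inner_bot']=rr(0.,262,270,1,k)
for n,v in L.items(): print(n,v)
E
```

```text
<stdin>:5: RuntimeWarning: divide by zero encountered in scalar divide
h.py:9: RuntimeWarning: invalid value encountered in multiply
  o=-c['R'].T@c['t']; return o+d*((z-o[2])/d[:,2])[:,None]
Traceback (most recent call last):
numpy.linalg.LinAlgError: SVD did not converge
```

```bash
cat > f.py <<'E'
from h import *
w=dict(np.load('w1.npz')); g=cv2.cvtColor(w['frame'],cv2.COLOR_RGB2GRAY).astype(float)
def cross(v,up):
    d=np.diff(v)*(1 if up else -1); i=d[1:-1].argmax()+1
    a,b,c=d[i-1:i+2]; q=a-2*b+c; return i+.5+(.5*(a-c)/q if q<-.1 else 0)
def line(pts,z):
    P=onplane(w,pts,z)[:,:2]
    for _ in range(4):
        m=P.mean(0); v=np.linalg.svd(P-m)[2][0]; n=np.array([-v[1],v[0]]); e=(P-m)@n; P=P[abs(e)<max(2*e.std(),2e-4)]
    if v[0]<0: v=-v
    return m,np.degrees(np.arctan2(v[1],v[0])),e.std()*1000,len(P)
cs=range(275,405); rs=range(140,255); k=6/95
def cc(z,lo,hi,up): return line([(c,cross(g[lo:hi,c],up)+lo) for c in cs],z)
def rr(z,lo,hi,up):
    out=[]
    for r in rs:
        o=int(round((r-150)*k)); out.append((cross(g[r,lo+o:hi+o],up)+lo+o,r))
    return line(out,z)
for n,v in dict(b_slot_o=cc(.03,103,112,0),b_slot_i=cc(.03,112,120,1),b_top=cc(.03,124,131,0),b_bot=cc(0,128,134,1),
 s_slot_o=rr(.03,238,246,0),s_slot_i=rr(.03,246,254,1),s_top=rr(.03,257,264,0),s_bot=rr(0,262,270,1)).items(): print(n,v)
E
python3 f.py
```

```text
b_slot_o (array([ 0.58069159, -0.20187426]), np.float64(80.6566926591442), np.float64(0.07979106605489547), 127)
b_slot_i (array([ 0.57491808, -0.19066947]), np.float64(80.70438848919135), np.float64(0.10161339619910874), 104)
b_top (array([ 0.56313721, -0.19472156]), np.float64(80.73231941035284), np.float64(0.07417732268728532), 116)
b_bot (array([ 0.56219635, -0.19640459]), np.float64(80.80218485505276), np.float64(0.0873737401390406), 120)
s_slot_o (array([ 0.51095337, -0.08953744]), np.float64(-9.281944581395539), np.float64(0.07733917013822682), 109)
s_slot_i (array([ 0.51000682, -0.09706418]), np.float64(-9.310982123519063), np.float64(0.0881950458263991), 102)
s_top (array([ 0.50680619, -0.10811013]), np.float64(-9.276419316968308), np.float64(0.09244926366392073), 101)
s_bot (array([ 0.51050642, -0.10828329]), np.float64(-9.281826711961198), np.float64(0.10857907710232033), 100)
```

Request:
{"op": "play_rows", "data": {
  "motion": [
    [[-0.018,-0.033,0,0,0,-3],[-0.036,-0.066,0,0,0,-6],[-0.054,-0.1,0,0,0,-9],[-0.072,-0.133,0,0,0,-12],[-0.09,-0.166,0,0,0,-15],[-0.107,-0.2,0,0,0,-18],[-0.125,-0.233,0,0,0,-20],[-0.142,-0.265,0,0,0,-22]]
  ]
}}

```text
time_s: 3.3
position: [0.3846, 0.1149, 0.2513]
tcp_rot: [[0.978, 0.207, 0.002], [0.207, -0.978, -0.0], [0.002, 0.001, -1.0]]
force: [0.6, -0.2, 0.1]
opening: 1.0
grasp_force: 0.0
```

Request:
{"op": "play_rows", "data": {
  "motion": [
    [[-0.003,-0.03,0,0,0,0],[-0.006,-0.06,0,0,0,0],[-0.009,-0.075,0,0,0,0],[-0.009,-0.075,0,0,0,0],[-0.009,-0.075,0,0,0,0],[-0.009,-0.075,0,0,0,0]]
  ]
}}

```text
time_s: 3.8
position: [0.3613, 0.1853, 0.2509]
tcp_rot: [[0.978, 0.207, 0.001], [0.207, -0.978, -0.0], [0.001, 0.001, -1.0]]
force: [0.1, 0.6, 0.4]
opening: 0.999
grasp_force: 0.0
```

```bash
python3 - <<'E'
from h import *
np.set_printoptions(precision=4,suppress=True)
w=shot('wrist','w2'); s=bot.read_state(); print(s['position'],s['tcp_rot'],s['time_s'])
np.savez('w2',**w)
X=[.449,.187,0]
m=bluemask(w,X,w=150); r=fitsq([(w,m)],[.449,.187,.2]); print(r.x,np.degrees(r.x[2]),r.fun)
q=fill(w,SQB,(*r.x,.004),2)&~fill(w,POST,(*r.x,.004),2)
im=cv2.resize(cv2.imread('pics/w2.png'),None,fx=2,fy=2)
cs,_=cv2.findContours(q.astype(np.uint8),0,1); cv2.drawContours(im,cs,-1,(0,255,255),1)
u=(proj(w,X)[0]*2).astype(int); print(u/2)
x0=max(0,u[0]-400);y0=max(0,u[1]-300); cv2.imwrite('pics/w2z.png',im[y0:y0+600,x0:x0+800]); print(x0,y0)
E
```

```text
[0.3613 0.1852 0.2508] [[ 0.9785  0.2062  0.0011]
 [ 0.2062 -0.9785 -0.0003]
 [ 0.001   0.0005 -1.    ]] 3.85
[0.4494 0.1895 0.2014] 11.539177845519625 0.10527062831188494
[339.5 131. ]
279 0
```

View pics/w2z.png

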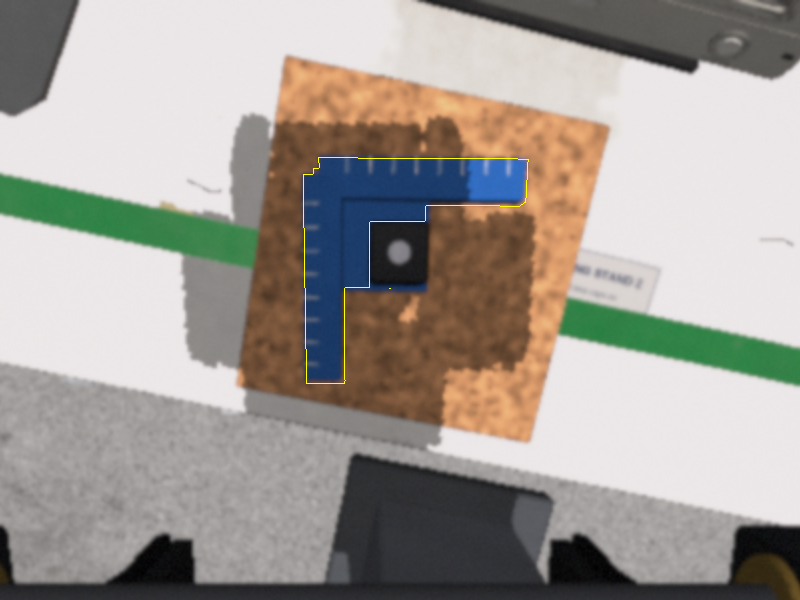

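The wrist picture shows the fit lying on the L (heel at about (305,165) in the crop, post at (398,252)). The monitor's lower bar is at top right, ending at (697,70). I'll triangulate that bar and fix the mat's centre.

```bash
python3 - <<'E'
from h import *
np.set_printoptions(precision=4,suppress=True)
w1=dict(np.load('w1.npz'));w2=dict(np.load('w2.npz'));a=imaging.capture('scene');b=imaging.capture('side')
print('mat',onplane(w2,(np.array([[285,57],[609,126],[528,441],[237,386]])+[279,0])/2,.004))
def tri(obs):
    A=[]
    for c,(u,v) in obs:
        P=c['camera_matrix']@np.c_[c['R'],c['t']]; A+=[u*P[2]-P[0],v*P[2]-P[1]]
    X=np.linalg.svd(np.array(A))[2][3]; X=X[:3]/X[3]; return X,[proj(c,X)[0]-o for c,o in obs]
print(tri([(w1,(131,152)),(w2,(488,35))])); print(tri([(w1,(131,152)),(a,(312,228))]));print(tri([(w1,(131,152)),(b,(325,245))]))
E
```

```text
mat [[0.5332 0.2649 0.004 ]
 [0.5362 0.0966 0.004 ]
 [0.3684 0.0947 0.004 ]
 [0.3653 0.262  0.004 ]]
(array([ 0.5821,  0.0474, -0.0318]), [array([-0.6846, -1.1856]), array([0.164 , 1.4397])])
(array([0.5785, 0.0229, 0.0163]), [array([-1.8865, -1.6096]), array([0.4356, 0.2434])])
(array([0.5788, 0.0257, 0.0172]), [array([-5.0617, -1.5181]), array([-0.8936,  0.7275])])
```

Request:
{"op": "play_rows", "data": {
  "motion": [
    [[0.03,0.005,0.02,0,0,0],[0.06,0.01,0.04,0,0,0.3],[0.087,0.014,0.06,0,0,0.3],[0.087,0.014,0.095,0,0,0.3],[0.087,0.014,0.13,0,0,0.3],[0.087,0.014,0.15,0,0,0.3],[0.087,0.014,0.15,0,0,0.3],[0.087,0.014,0.15,0,0,0.3]]
  ]
}}

```text
time_s: 4.62
position: [0.4481, 0.1901, 0.0997]
tcp_rot: [[0.979, 0.202, -0.003], [0.202, -0.979, -0.001], [-0.003, -0.0, -1.0]]
force: [-0.4, 0.4, 0.6]
opening: 0.997
grasp_force: 0.0
```

```bash
python3 - <<'E'
from h import *
w=shot('wrist','w3'); s=bot.read_state(); print(s['position'],s['tcp_rot'],s['force'])
im=cv2.imread('pics/w3.png'); R=np.array(s['tcp_rot']);R=np.array(R);p=np.array(s['position'])
im[:]=im; a=proj(w,[.4494,.1895,.056])[0]; print(a); cv2.circle(im,tuple(int(v) for v in a),3,(0,255,255),-1)
cv2.imwrite('pics/w3m.png',im)
E
```

```text
[0.44909711 0.19044702 0.1009227 ] [[ 9.79313203e-01  2.02349761e-01  4.73056497e-04]
 [ 2.02349773e-01 -9.79313315e-01  2.36766031e-05]
 [ 4.68061481e-04  7.25360647e-05 -9.99999888e-01]] [0.12731224 0.76510269 0.46938972]
[325.86027402 267.51479393]
```

View pics/w3m.png

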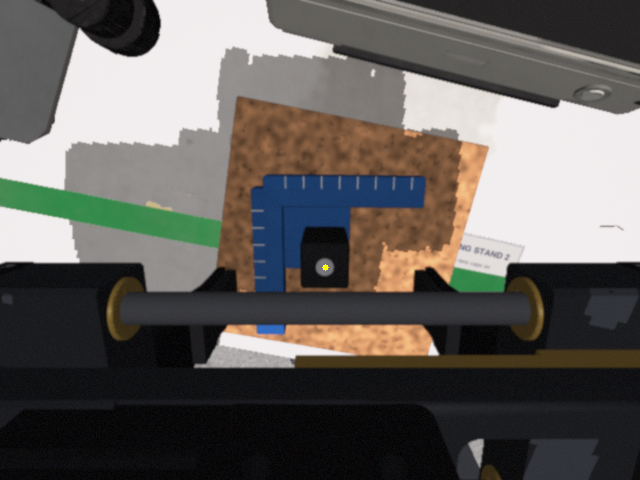

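The predicted post top (yellow dot, (325,267)) falls on the real one. Going down to grip.

Request:
{"op": "play_rows", "data": {
  "motion": [
    [[0,0.001,0.02,0,0,0],[0,0.001,0.04,0,0,0],[0,0.001,0.05,0,0,0],[0,0.001,0.057,0,0,0],[0,0.001,0.057,0,0,0],[0,0.001,0.057,0,0,0]]
  ]
}}

```text
time_s: 5.17
position: [0.4491, 0.1901, 0.0443]
tcp_rot: [[0.979, 0.203, 0.001], [0.203, -0.979, 0.0], [0.001, 0.0, -1.0]]
force: [0.1, 0.5, -0.3]
opening: 1.002
grasp_force: 0.0
```

Request:
{"op": "play_rows", "data": {
  "motion": [
    [[0,0,0,0,0,0],[0,0,0,0,0,0],[0,0,0,0,0,0],[0,0,0,0,0,0],[0,0,0,0,0,0],[0,0,0,0,0,0],[0,0,0,0,0,0],[0,0,0,0,0,0]]
  ],
  "fingers": 0.015
}}

```text
time_s: 5.83
position: [0.4485, 0.19, 0.0436]
tcp_rot: [[0.979, 0.203, -0.0], [0.203, -0.979, -0.0], [-0.0, -0.0, -1.0]]
force: [-0.5, -0.0, 0.1]
opening: 0.478
grasp_force: 0.0
```

Request:
{"op": "play_rows", "data": {
  "motion": [
    [[0,0,0,0,0,0],[0,0,0,0,0,0],[0,0,0,0,0,0],[0,0,0,0,0,0],[0,0,0,0,0,0],[0,0,0,0,0,0]]
  ]
}}

```text
time_s: 6.33
position: [0.4485, 0.19, 0.0435]
tcp_rot: [[0.979, 0.203, -0.0], [0.203, -0.979, 0.0], [-0.0, -0.0, -1.0]]
force: [-0.2, 0.2, -0.8]
opening: 0.318
grasp_force: 30.0
```

Request:
{"op": "play_rows", "data": {
  "motion": [
    [[0,0,-0.02,0,0,0],[0,0,-0.04,0,0,0],[0,0,-0.065,0,0,0],[0,0,-0.08,0,0,0],[0,0,-0.08,0,0,0],[0,0,-0.08,0,0,0]]
  ]
}}

```text
time_s: 6.83
position: [0.4486, 0.19, 0.1238]
tcp_rot: [[0.979, 0.203, 0.001], [0.203, -0.979, 0.0], [0.001, 0.0, -1.0]]
force: [-0.5, -0.4, -3.3]
opening: 0.317
grasp_force: 30.0
```

```bash
python3 - <<'E'
from h import *
np.set_printoptions(precision=4,suppress=True)
w=shot('wrist','w4'); s=bot.read_state(); print(s['position'],s['tcp_rot'],s['force'],s['moment'],s['opening'],s['grasp_force'])
p=s['position']; m=bluemask(w,p,w=200); m[530:]=0
print(fitsq([(w,m)],[p[0],p[1],.2],z=p[2]-.040).x)
E
```

```text
[0.4479 0.1898 0.123 ] [[ 0.9791  0.2034 -0.0011]
 [ 0.2034 -0.9791 -0.0002]
 [-0.0012  0.     -1.    ]] [-0.7879 -0.2457 -3.3984] [-0.0327  0.0306  0.0268] 0.3165546535293304 29.97218198608607
[0.4491 0.1894 0.2016]
```

Request:
{"op": "play_rows", "data": {
  "motion": [
    [[-0.002,0.03,0,0,0,2],[-0.005,0.065,0,0,0,5],[-0.007,0.1,0,0,0,8],[-0.01,0.135,0,0,0,11],[-0.012,0.17,0,0,0,14],[-0.015,0.21,0,0,0,17],[-0.018,0.25,0,0,0,19],[-0.02,0.28,0,0,0,21]]
  ]
}}

```text
time_s: 7.55
position: [0.4854, -0.091, 0.1218]
tcp_rot: [[0.986, -0.164, -0.002], [-0.164, -0.986, 0.0], [-0.002, -0.0, -1.0]]
force: [-0.1, -0.3, -2.4]
opening: 0.317
grasp_force: 30.0
```

Request:
{"op": "play_rows", "data": {
  "motion": [
    [[0.008,0.028,0,0,0,0],[0.016,0.056,0,0,0,0],[0.025,0.084,0,0,0,0],[0.025,0.084,0.02,0,0,0],[0.025,0.084,0.045,0,0,0],[0.025,0.084,0.065,0,0,0],[0.025,0.084,0.079,0,0,0],[0.025,0.084,0.079,0,0,0]]
  ]
}}

```text
time_s: 8.22
position: [0.4947, -0.1742, 0.0407]
tcp_rot: [[0.987, -0.162, -0.006], [-0.162, -0.987, 0.004], [-0.007, -0.003, -1.0]]
force: [-0.1, -0.0, -2.2]
opening: 0.321
grasp_force: 30.0
```

```bash
cat > st.py <<'E'
from h import *
np.set_printoptions(precision=4,suppress=True)
U=np.array([np.cos(np.radians(-9.29)),np.sin(np.radians(-9.29))]);V=np.array([-U[1],U[0]])
F=[];M=[];P=[]
for i in range(4):
    c=imaging.capture('wrist'); s=bot.read_state(); F.append(s['force']);M.append(s['moment']);P.append(s['position'])
F=np.mean(F,0);p=np.mean(P,0);R=np.array(s['tcp_rot'])
print('u,v,z',p[:2]@U,p[:2]@V,p[2],'yaw',np.degrees(np.arctan2(R[1,0],R[0,0])),'Fu,Fv,Fz',F[:2]@U,F[:2]@V,F[2],'Mz',np.mean(M,0),s['time_s'])
E
cat > fitheld.py <<'E'
from st import *
w=c; cv2.imwrite('pics/held.png',cv2.cvtColor(w['frame'],cv2.COLOR_RGB2BGR))
m=bluemask(w,p,w=200); m[530:]=0; r=fitsq([(w,m)],[p[0],p[1],-.16],z=p[2]-.0395); print(r.x,np.degrees(r.x[2]),r.fun)
E
python3 fitheld.py
```

```text
u,v,z 0.5178895399602965 -0.09227487695003998 0.04333955187751888 yaw -9.25713453296524 Fu,Fv,Fz -0.16796342989864566 0.014925519071738336 -2.5042763540045545 Mz [ 0.0134  0.0705 -0.0118] 8.4167
[ 0.4974 -0.1758 -0.1629] -9.335746507255964 0.3655021109963137
```

View pics/held.png

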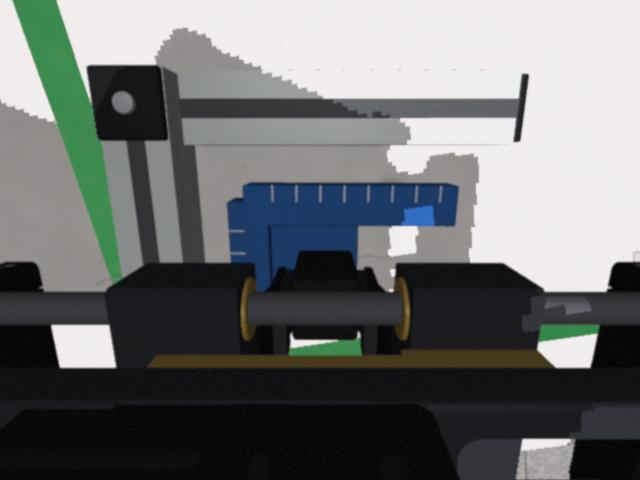

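The wrist picture shows the square level in the corner: x-arm edge at row 185 below the back rail's face at row 145, and y-arm at column 230 beside the side rail's face at column 205. Approaching slowly.

Request:
{"op": "play_rows", "data": {
  "motion": [
    [[0.004,-0.003,0,0,0,0],[0.008,-0.006,0,0,0,0],[0.012,-0.009,0,0,0,0],[0.015,-0.012,0,0,0,0],[0.016,-0.014,0,0,0,0],[0.016,-0.014,0,0,0,0]]
  ]
}}

```text
time_s: 8.92
position: [0.5157, -0.1634, 0.0448]
tcp_rot: [[0.987, -0.16, 0.001], [-0.16, -0.987, -0.0], [0.001, 0.0, -1.0]]
force: [-0.1, 0.5, -2.4]
opening: 0.321
grasp_force: 30.0
```

```bash
python3 st.py
```

```text
u,v,z 0.5346758911645791 -0.07836993785893312 0.044585633594769955 yaw -9.261239241476858 Fu,Fv,Fz 0.21800607069272487 -0.03478019791447775 -2.5398803378994144 Mz [ 0.0033  0.0529 -0.008 ] 9.1167
```

Request:
{"op": "play_rows", "data": {
  "motion": [
    [[0.0003,0,0,0,0,0],[0.0006,0,0,0,0,0],[0.001,0,0,0,0,0],[0.001,0,0,0,0,0]]
  ]
}}

```text
time_s: 9.45
position: [0.5161, -0.1642, 0.0446]
tcp_rot: [[0.987, -0.161, 0.0], [-0.161, -0.987, -0.0], [0.0, 0.0, -1.0]]
force: [0.1, 0.2, -3.1]
opening: 0.325
grasp_force: 30.0
```

Request:
{"op": "play_rows", "data": {
  "motion": [
    [[0.0003,0,0,0,0,0],[0.0006,0,0,0,0,0],[0.001,0,0,0,0,0],[0.001,0,0,0,0,0]]
  ]
}}

```text
time_s: 9.78
position: [0.5169, -0.1642, 0.0445]
tcp_rot: [[0.987, -0.161, -0.001], [-0.161, -0.987, 0.0], [-0.001, -0.0, -1.0]]
force: [-0.4, 0.3, -2.7]
opening: 0.321
grasp_force: 30.0
```

```bash
python3 st.py
```

```text
u,v,z 0.536617089433373 -0.07858092158798774 0.044501824244130225 yaw -9.258021372090235 Fu,Fv,Fz -0.7217144746883115 -0.544520848443237 -2.1076556214911113 Mz [-0.0045  0.1902  0.0163] 9.9833
```

Request:
{"op": "play_rows", "data": {
  "motion": [
    [[0.0002,0,0,0,0,0],[0.0004,0,0,0,0,0],[0.0005,0,0,0,0,0],[0.0005,0,0,0,0,0]]
  ]
}}

```text
time_s: 10.32
position: [0.517, -0.1641, 0.0445]
tcp_rot: [[0.987, -0.161, -0.001], [-0.161, -0.987, 0.0], [-0.001, -0.0, -1.0]]
force: [-2.8, -0.1, -1.2]
opening: 0.318
grasp_force: 30.0
```

```bash
python3 st.py
```

```text
u,v,z 0.5367269181271698 -0.0784937127515629 0.0444594650553859 yaw -9.25013332748022 Fu,Fv,Fz -2.4563149801882753 -0.34494703980075486 -2.0221139190823183 Mz [-0.0409  0.5315  0.0569] 10.5167
```

Request:
{"op": "play_rows", "data": {
  "motion": [
    [[0,-0.0005,0,0,0,0],[0,-0.001,0,0,0,0],[0,-0.0015,0,0,0,0],[0,-0.002,0,0,0,0],[0,-0.002,0,0,0,0]]
  ]
}}

```text
time_s: 10.93
position: [0.5174, -0.162, 0.0444]
tcp_rot: [[0.987, -0.161, -0.001], [-0.161, -0.987, 0.0], [-0.001, -0.0, -1.0]]
force: [-4.0, -0.5, -3.8]
opening: 0.318
grasp_force: 30.0
```

Request:
{"op": "play_rows", "data": {
  "motion": [
    [[0,-0.0005,0,0,0,0],[0,-0.001,0,0,0,0],[0,-0.0015,0,0,0,0],[0,-0.0015,0,0,0,0]]
  ]
}}

```text
time_s: 11.27
position: [0.5177, -0.1606, 0.0444]
tcp_rot: [[0.987, -0.161, -0.001], [-0.161, -0.987, 0.0], [-0.001, -0.0, -1.0]]
force: [-4.4, -0.5, -3.2]
opening: 0.318
grasp_force: 30.0
```

```bash
python3 st.py
```

```text
u,v,z 0.5367973161363732 -0.0749256313532637 0.04443678335392025 yaw -9.254194738457446 Fu,Fv,Fz -4.335321335349632 -1.6563410907305292 -2.4831548492853535 Mz [-0.1157  1.0224  0.0863] 11.4667
```

Request:
{"op": "play_rows", "data": {
  "motion": [
    [[0,-0.0004,0,0,0,0],[0,-0.0008,0,0,0,0],[0,-0.001,0,0,0,0],[0,-0.001,0,0,0,0]]
  ]
}}

```text
time_s: 11.8
position: [0.5178, -0.1598, 0.0445]
tcp_rot: [[0.987, -0.161, -0.001], [-0.161, -0.987, 0.0], [-0.001, -0.0, -1.0]]
force: [-5.3, -1.3, -2.4]
opening: 0.32
grasp_force: 30.0
```

```bash
python3 st.py
```

```text
u,v,z 0.5368259196715094 -0.07408115713681589 0.0444682182889813 yaw -9.25677246723196 Fu,Fv,Fz -5.063887839333978 -1.8564581741178263 -2.5047429401747947 Mz [-0.2133  1.1179  0.0834] 12.0
```

Request:
{"op": "play_rows", "data": {
  "motion": [
    [[0,-0.0004,0,0,0,0],[0,-0.0008,0,0,0,0],[0,-0.001,0,0,0,0],[0,-0.001,0,0,0,0]]
  ]
}}

```text
time_s: 12.33
position: [0.518, -0.1588, 0.0445]
tcp_rot: [[0.987, -0.161, -0.001], [-0.161, -0.987, 0.0], [-0.001, -0.0, -1.0]]
force: [-5.1, -1.5, -2.4]
opening: 0.316
grasp_force: 30.0
```

```bash
python3 st.py
```

```text
u,v,z 0.5367989598302956 -0.0731014591334861 0.044455431445991594 yaw -9.252538637628351 Fu,Fv,Fz -5.332905021966099 -2.25161107980397 -2.7019790897876175 Mz [-0.2194  1.0871  0.0809] 12.5333
```

Request:
{"op": "play_rows", "data": {
  "motion": [
    [[0,-0.0004,0,0,0,0],[0,-0.0008,0,0,0,0],[0,-0.001,0,0,0,0],[0,-0.001,0,0,0,0]]
  ]
}}

```text
time_s: 12.87
position: [0.5181, -0.1582, 0.0445]
tcp_rot: [[0.987, -0.16, -0.001], [-0.16, -0.987, -0.0], [-0.001, 0.001, -1.0]]
force: [-6.1, -2.6, -2.0]
opening: 0.318
grasp_force: 30.0
```

```bash
python3 st.py
```

```text
u,v,z 0.536854551006927 -0.07248391593437477 0.044482194038064 yaw -9.21921489186996 Fu,Fv,Fz -5.222360356163571 -3.3787970550080484 -2.521887883103017 Mz [-0.4177  1.1543  0.123 ] 13.0667
```

Request:
{"op": "play_rows", "data": {
  "motion": [
    [[0.0001,-0.0003,0,0,0,0],[0.0002,-0.0006,0,0,0,0],[0.0003,-0.0008,0,0,0,0],[0.0003,-0.0008,0,0,0,0]]
  ]
}}

```text
time_s: 13.4
position: [0.5182, -0.1581, 0.0445]
tcp_rot: [[0.987, -0.159, -0.002], [-0.159, -0.987, -0.001], [-0.001, 0.002, -1.0]]
force: [-7.1, -4.8, -2.7]
opening: 0.314
grasp_force: 30.0
```

```bash
python3 st.py
```

```text
u,v,z 0.5369418281391223 -0.07234232630225287 0.04452526976616778 yaw -9.171511946737642 Fu,Fv,Fz -6.383798690918098 -5.986636182793062 -2.274329082886071 Mz [-0.8824  1.4645  0.1583] 13.6
```

Request:
{"op": "play_rows", "data": {
  "motion": [
    [[0.0001,-0.0002,0,0,0,0],[0.0002,-0.0004,0,0,0,0],[0.0003,-0.0006,0,0,0,0],[0.0003,-0.0006,0,0,0,0],[0.0003,-0.0006,0,0,0,0],[0.0003,-0.0006,0,0,0,0],[0.0003,-0.0006,0,0,0,0],[0.0003,-0.0006,0,0,0,0]]
  ]
}}

```text
time_s: 14.27
position: [0.5183, -0.158, 0.0445]
tcp_rot: [[0.987, -0.159, -0.002], [-0.159, -0.987, -0.002], [-0.002, 0.002, -1.0]]
force: [-9.0, -6.7, -1.9]
opening: 0.319
grasp_force: 30.0
```

```bash
python3 fitheld.py
```

```text
u,v,z 0.5369628015518729 -0.07228890994010291 0.04455098414809277 yaw -9.141828900241666 Fu,Fv,Fz -7.5602887615957055 -7.91939838004861 -1.7008095643901067 Mz [-1.2384  1.7164  0.1809] 14.4667
[ 0.517  -0.1585 -0.1625] -9.30975245156632 0.3897714014641589
```

View pics/held.png

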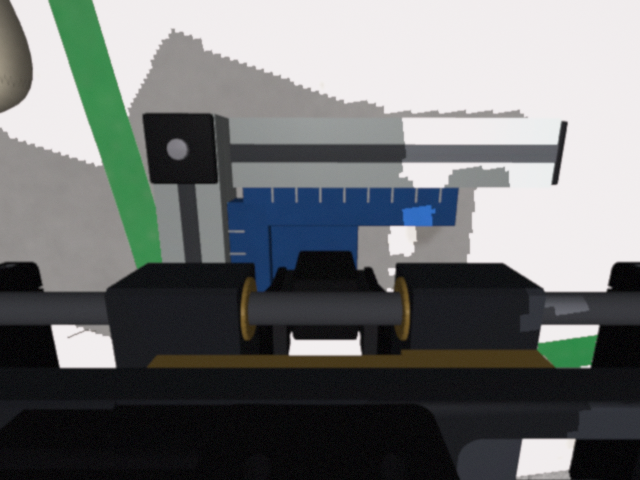

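The picture shows the square seated: x-arm along the back rail's face at row 187, y-arm against the side rail's face at column 230. About 7.6 and 7.9 N on the rails. Holding.

Request:
{"op": "play_rows", "data": {
  "motion": [
    [[0,0,0,0,0,0],[0,0,0,0,0,0],[0,0,0,0,0,0],[0,0,0,0,0,0],[0,0,0,0,0,0],[0,0,0,0,0,0],[0,0,0,0,0,0],[0,0,0,0,0,0]]
  ]
}}

```text
time_s: 15.13
position: [0.5183, -0.158, 0.0446]
tcp_rot: [[0.987, -0.159, -0.002], [-0.159, -0.987, -0.002], [-0.002, 0.002, -1.0]]
force: [-8.4, -7.0, -1.4]
opening: 0.32
grasp_force: 30.0
```

```bash
python3 st.py
```

```text
u,v,z 0.536971806003239 -0.07229192200856313 0.04454641227020786 yaw -9.144109486381014 Fu,Fv,Fz -7.566490123257267 -8.374682854261872 -2.1429007898041066 Mz [-1.2351  1.6833  0.1793] 15.3333
```

Request:
{"op": "play_rows", "data": {
  "motion": [
    [[0,0,0,0,0,0],[0,0,0,0,0,0],[0,0,0,0,0,0],[0,0,0,0,0,0],[0,0,0,0,0,0],[0,0,0,0,0,0],[0,0,0,0,0,0],[0,0,0,0,0,0]]
  ]
}}

```text
time_s: 16.0
position: [0.5182, -0.158, 0.0445]
tcp_rot: [[0.987, -0.159, -0.002], [-0.159, -0.987, -0.002], [-0.002, 0.002, -1.0]]
force: [-8.1, -7.2, -1.1]
opening: 0.317
grasp_force: 30.0
```

```bash
python3 st.py
```

```text
u,v,z 0.5369576198264315 -0.07228389050300672 0.04454269815220374 yaw -9.139771019615075 Fu,Fv,Fz -7.011429692842357 -8.548041305735651 -1.977809051958239 Mz [-1.2477  1.6957  0.1668] 16.2
```

Request:
{"op": "play_rows", "data": {
  "motion": [
    [[-0.003,0.003,0,0,0,0],[-0.01,0.01,0,0,0,0],[-0.02,0.02,0,0,0,0],[-0.022,0.022,-0.02,0,0,0],[-0.022,0.022,-0.05,0,0,0],[-0.022,0.022,-0.08,0,0,0],[-0.022,0.022,-0.08,0,0,0],[-0.022,0.022,-0.08,0,0,0]]
  ]
}}

```text
time_s: 16.87
position: [0.4966, -0.1762, 0.1266]
tcp_rot: [[0.987, -0.162, 0.007], [-0.162, -0.987, -0.004], [0.008, 0.003, -1.0]]
force: [-0.3, -0.9, -3.0]
opening: 0.322
grasp_force: 30.0
```

```bash
python3 - <<'E'
from h import *
s=bot.read_state();R=np.array(s['tcp_rot']);p=np.array(s['position']);print(p,np.degrees(np.arctan2(R[1,0],R[0,0])),R.T@(np.array([.4565,.189,.124])-p))
E
```

```text
[ 0.49656316 -0.17620874  0.12662565] -9.302868219049365 [-0.09859118 -0.35393256  0.00094652]
```

Request:
{"op": "play_rows", "data": {
  "motion": [
    [[-0.009,-0.03,0,0,0,-2],[-0.018,-0.065,0,0,0,-5],[-0.028,-0.1,0,0,0,-8],[-0.037,-0.135,0,0,0,-11],[-0.047,-0.17,0,0,0,-14],[-0.058,-0.205,0,0,0,-17],[-0.068,-0.24,0,0,0,-19],[-0.076,-0.275,0,0,0,-21]]
  ]
}}

```text
time_s: 17.53
position: [0.462, 0.1106, 0.1232]
tcp_rot: [[0.979, 0.205, -0.002], [0.205, -0.979, 0.001], [-0.002, -0.001, -1.0]]
force: [1.9, 0.7, -2.7]
opening: 0.321
grasp_force: 30.0
```

```bash
python3 - <<'E'
from h import *
imaging.capture('wrist');imaging.capture('wrist')
s=bot.read_state();R=np.array(s['tcp_rot']);p=np.array(s['position']);print(p,np.degrees(np.arctan2(R[1,0],R[0,0])),R.T@(np.array([.4565,.189,.124])-p))
E
```

```text
[0.46146763 0.11343363 0.12327655] 12.11602394926614 [ 0.0110024  -0.07492716 -0.00058664]
```

Request:
{"op": "play_rows", "data": {
  "motion": [
    [[0.005,-0.03,0,0,0,0],[0.009,-0.06,0,0,0,0],[0.011,-0.075,0.01,0,0,0],[0.011,-0.075,0.035,0,0,0],[0.011,-0.075,0.06,0,0,0],[0.011,-0.075,0.072,0,0,0],[0.011,-0.075,0.076,0,0,0],[0.011,-0.075,0.077,0,0,0]]
  ]
}}

```text
time_s: 18.3
position: [0.4583, 0.1839, 0.0458]
tcp_rot: [[0.979, 0.202, -0.003], [0.202, -0.979, -0.0], [-0.003, -0.0, -1.0]]
force: [0.2, 0.1, -2.5]
opening: 0.319
grasp_force: 30.0
```

```bash
python3 st.py
```

```text
u,v,z 0.4236700851033247 0.2559579056689466 0.0475036674299287 yaw 11.699249351813132 Fu,Fv,Fz 0.1875817838526048 -0.6610916200154183 -2.3160052885761067 Mz [-0.0162  0.0273  0.0262] 18.5
```

Request:
{"op": "play_rows", "data": {
  "motion": [
    [[-0.002,-0.005,0,0,0,0],[-0.002,-0.005,0.001,0,0,0],[-0.002,-0.005,0.002,0,0,0],[-0.002,-0.005,0.003,0,0,0],[-0.002,-0.005,0.0035,0,0,0],[-0.002,-0.005,0.0035,0,0,0]]
  ]
}}

```text
time_s: 19.0
position: [0.456, 0.189, 0.044]
tcp_rot: [[0.979, 0.204, 0.0], [0.204, -0.979, -0.0], [0.0, 0.0, -1.0]]
force: [-0.0, 0.8, -2.7]
opening: 0.32
grasp_force: 30.0
```

```bash
python3 st.py
```

```text
u,v,z 0.4195119347993984 0.2601369876037134 0.04402056838160605 yaw 11.735644775793169 Fu,Fv,Fz -0.3439329813598501 0.1011851252414531 -2.8063124704170566 Mz [-0.0042  0.0052 -0.0075] 19.2
```

Request:
{"op": "play_rows", "data": {
  "motion": [
    [[0,0,0.0003,0,0,0],[0,0,0.0006,0,0,0],[0,0,0.0008,0,0,0],[0,0,0.0008,0,0,0]]
  ]
}}

```text
time_s: 19.53
position: [0.4561, 0.189, 0.0434]
tcp_rot: [[0.979, 0.203, 0.0], [0.203, -0.979, 0.0], [0.0, 0.0, -1.0]]
force: [-0.0, -0.3, -0.7]
opening: 0.318
grasp_force: 30.0
```

Request:
{"op": "play_rows", "data": {
  "motion": [
    [[0,0,0,0,0,0],[0,0,0,0,0,0],[0,0,0,0,0,0],[0,0,0,0,0,0],[0,0,0,0,0,0],[0,0,0,0,0,0],[0,0,0,0,0,0],[0,0,0,0,0,0]]
  ],
  "fingers": 0.08
}}

```text
time_s: 20.2
position: [0.456, 0.189, 0.0432]
tcp_rot: [[0.979, 0.203, 0.0], [0.203, -0.979, 0.0], [0.0, -0.0, -1.0]]
force: [-0.1, 0.3, 0.4]
opening: 0.84
grasp_force: 0.0
```

Request:
{"op": "play_rows", "data": {
  "motion": [
    [[0,0,0,0,0,0],[0,0,0,0,0,0],[0,0,-0.01,0,0,0],[0,0,-0.03,0,0,0],[0,0,-0.06,0,0,0],[0,0,-0.09,0,0,0],[0,0,-0.12,0,0,0],[0,0,-0.12,0,0,0]]
  ]
}}

```text
time_s: 20.87
position: [0.4593, 0.1898, 0.1689]
tcp_rot: [[0.979, 0.204, 0.012], [0.204, -0.979, 0.002], [0.012, 0.0, -1.0]]
force: [0.6, -0.1, -0.2]
opening: 0.918
grasp_force: 0.0
```

Request:
{"op": "play_rows", "data": {
  "motion": [
    [[-0.03,0,-0.02,0,0,0],[-0.06,0,-0.04,0,0,0],[-0.07,0,-0.06,0,0,0],[-0.07,0,-0.06,0,0,0],[-0.07,0,-0.06,0,0,0],[-0.07,0,-0.06,0,0,0]]
  ]
}}

```text
time_s: 21.37
position: [0.3881, 0.1749, 0.2232]
tcp_rot: [[0.979, 0.203, 0.001], [0.203, -0.979, 0.0], [0.001, 0.0, -1.0]]
force: [-0.4, -0.6, -0.3]
opening: 0.92
grasp_force: 0.0
```

```bash
python3 - <<'E'
from h import *
w=shot('wrist','w9'); s=bot.read_state(); print(s['position'],s['opening'],s['force'],s['time_s'])
X=[.457,.189,0]; r=fitsq([(w,bluemask(w,X,w=150))],[.457,.189,.2]); x,y,a=r.x
mid=np.array([x,y])+np.array([[np.cos(a),-np.sin(a)],[np.sin(a),np.cos(a)]])@[-.008,-.008]; print(r.x,r.fun,'mid off',mid-[.4508,.1796])
E
```

```text
[0.38806676 0.17480503 0.22280465] 0.916328117751422 [-0.05307807  0.29490495 -0.28839065] 21.4167
[0.45739282 0.18805477 0.20139804] 0.09472351203039253 mid off [ 0.00035483 -0.00098385]
```

View pics/w9.png

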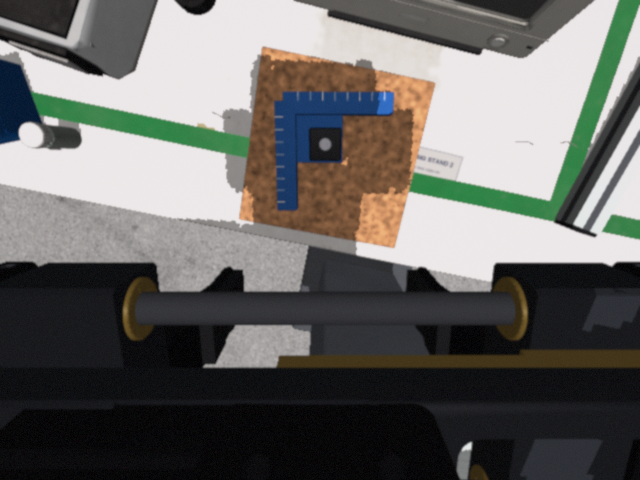

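The square lies flat in the middle of the mat, with its post at (325,143) and its outline about 1 mm off the mat's centre. The gripper is clear of it, so I'm handing in.

```bash
python3 -c "
from rig import bot; print(bot.hand_in())"
```

```text
the job is handed in; nothing more can be done
None
```

I pressed the square flush against both rails at about 7 to 8.5 N each by the wrist force reading for about 2 s, laid it back flat about 1 mm from the mat's centre, released it, and handed the job in at about 21 s; no verdict came back.

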